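# Find the rocking corner of a levelling plate and shim it

### The arm

A 6-joint arm with a two-finger parallel gripper is mounted at the origin on a cart in front of the work surface, level with it; the furniture and walls round the work are solid. World frame = base frame: x ahead of the robot, y to its left, z up, the work surface at z = 0. Lengths are in m, angles in degrees, forces in N, time in s.
With the tool pointing down it reaches from about 0.3 to 0.875 m from the base axis. Payload 6.4 kg.
Tool frame: the origin (TCP) lies midway between the tips of the shut fingers; the grasp point (between the pads) lies 19 mm behind it; y points along the fingers, z is the direction in which the jaws open and shut, and the axes are right-handed (so a half turn about y gives the same grasp; the last joint's range is limited). The gripper opens to 88 mm and grips with 3 to 60 N. Pads are 18 mm wide; open, the fingers measure 123 mm over their backs; the gripper's body (75 mm by 187 mm) begins 45 mm behind the grasp point.
Start: joints at [-78.512, 10.359, 92.074, -0, 77.567, -11.82], TCP at [0.228, -0.528, 0.239] pointing down, gripper open.
Joint ranges: [-171.53, 171.53], [-51.25, 118.39], [17.06, 147.69], [-65.23, 245.23], [0, 150.52], [-178.68, 178.68]. Speed limits (degrees/s): [147.25, 147.25, 172.46, 180, 180, 180].

### API

Orientations are given as a 3x3 rotation matrix whose columns are the frame's x, y, z axes.
In Python, from bench import arm gives the robot as it stands.
- The arm moves only by the tool move_arm, never from a script. Its argument "moves" is a list of rows, each a list of 3 entries, a list of its own where there are three numbers: the finger opening in m, from 0 to 0.0881, then the shift along the world's x, y, z in m, then the turn, a rotation vector about the world's x, y, z in degrees. In form: [[grip, [x, y, z], [rx, ry, rz]], ...]. A call has 1 to 5 rows; each row shifts and turns the commanded pose from where the row before left it; what a row does not reach is not made up. A row lasts 1/8 s, in which the tool goes at most 62.5 mm and 10.7 degrees, less where a joint would pass 70% of its speed; a pose out of reach is approached as far as the arm can. A call with a gripper value outside its range is refused whole. The fingers move at their own pace and stop on an object; the grip force is fixed at half the most. Time passes only in rows, so rows that do not move let the fingers close. It gives the time, the measured TCP pose, the force and the opening at its end, in the units of the state.
- arm.get_obs(): the state, without advancing time (a new reading comes with each control period).
- arm.grab_frame(name): name is "side" or "top" or "wrist"; returns a dict with "color" (480x640x3 uint8, red, green, blue), "fx", "fy", "cx", "cy" (pixels), "R" (3x3) and "t" (3): a world point X has camera coordinates R X + t. Camera axes: x right, y down, z forward; pixel columns grow to the right and rows downward; lengths in m; the calibration is good to about 2 mm. The wrist camera is an equidistant fisheye: a pixel r from the principal point sees the ray r / f radians off the axis. A picture is of the moment at which its call begins. There is no depth.
- arm.finish_job(): hands the job in, once; it reports no verdict.
Trained networks look in the newest picture that a camera, given by its name, has taken for a name from the list of things; names that differ only in an ending like _2 or _b are one class to them, and where a whole thing is asked for, a point or a joint stands for the part that bears it (a point fixed in the world has none). Each returns a list of dicts, best first, with "confidence" (0 to 1); they miss things now and then, are a little off and sometimes report something else, mostly with a low value. They report only what shows in the picture. A call takes as long as a camera call. They do not tell look-alikes from the thing itself.
- arm.find_in(camera, query): "point" ([column, row] in pixels, amid what is visible of it).
- arm.outline_of(camera, query): "pixels" (480x640 bool, what is visible of it) and "point" ([column, row] in pixels, amid what is visible of it).
The state is a dict: "time": time; "qpos": joint angles; "joint_vel": joint speeds; "joint_torque": joint torques, N m; "position": TCP position; "tool_rot": TCP orientation; "ft_force": force on the tool from outside, world axes, zero at the start; "moment": the same for the moment, N m; "finger_gap": finger opening in m.
Only numpy, scipy, OpenCV 4.12 (cv2) and the standard library are available. Lean on these libraries where they do the work, as an engineer would, in place of code of your own. Each camera call takes 0.05 s, during which the arm holds its last target.

### The job

One corner of the aluminium levelling plate rocks. Press down on the plate's corners with the fingertips until you find the one that gives, pressing that one all the way down, then press the raised shim tab of that same corner down flat. Leave the other three tabs raised, do not lift or shift the plate, and leave the boat on it and the jar and pen beside it where they are.

Things in the scene. Friction and masses are not known exactly. Their poses are not given: they have to be found in the camera images.
- base: Painted steel tray fixed to the bench, 150 (x) x 300 (y) x 6 mm; origin at the centre of its underside, on the bench top; at yaw 0 its x axis points away from the robot and its y axis to the robot's left.
- plate: Loose aluminium levelling plate, 130 (x) x 180 (y) x 10 mm, 1 kg, lying level on four feet over the tray, its axes parallel to the tray's. Origin at the centre of its underside, 30 mm above the bench; its top is 40 mm above the bench. A small round bubble level is let into it near the far edge.
- corner_1 (a point): Top of the plate at its near left corner, straight above that corner's foot, marked by a flush screw head; 40 mm above the bench while level. Pressing down here tests the corner: a sound corner stays put, the loose one starts to give at about 1 N and is fully down, 6 mm lower, at about 3 N; it springs back when released.
- tab_1 (a point): Press point on top of the shim tab of the near left corner (corner_1), 44 mm out from the tab's hinge and about 10 mm from the tab's free end. The tab is a 22 mm wide steel leaf that sticks out sideways (along the tray's y) past the plate's left edge. Raised, this point is about 40 mm above the bench; flat, 23 mm.
- leaf_1 (a joint): Angle of the shim tab of the near left corner above flat (rad): 0.34 to 0.42 raised at the start, 0 flat, where it meets a stop. The hinge runs along the tray's x, 98 mm from the tray's centre line and 20 mm above the bench. A stiff hinge: it takes about 5 N downward at the press point, swings down in an arc and stays where it is left; flat, its heel closes the gap under the plate at that corner.
- corner_2 (a point): Top of the plate at its near right corner, straight above that corner's foot, marked by a flush screw head; 40 mm above the bench while level. Pressing down here tests the corner: a sound corner stays put, the loose one starts to give at about 1 N and is fully down, 6 mm lower, at about 3 N; it springs back when released.
- tab_2 (a point): Press point on top of the shim tab of the near right corner (corner_2), 44 mm out from the tab's hinge and about 10 mm from the tab's free end. The tab is a 22 mm wide steel leaf that sticks out sideways (along the tray's y) past the plate's right edge. Raised, this point is about 40 mm above the bench; flat, 23 mm.
- leaf_2 (a joint): Angle of the shim tab of the near right corner above flat (rad): 0.34 to 0.42 raised at the start, 0 flat, where it meets a stop. The hinge runs along the tray's x, 98 mm from the tray's centre line and 20 mm above the bench. A stiff hinge: it takes about 5 N downward at the press point, swings down in an arc and stays where it is left; flat, its heel closes the gap under the plate at that corner.
- corner_3 (a point): Top of the plate at its far left corner, straight above that corner's foot, marked by a flush screw head; 40 mm above the bench while level. Pressing down here tests the corner: a sound corner stays put, the loose one starts to give at about 1 N and is fully down, 6 mm lower, at about 3 N; it springs back when released.
- tab_3 (a point): Press point on top of the shim tab of the far left corner (corner_3), 44 mm out from the tab's hinge and about 10 mm from the tab's free end. The tab is a 22 mm wide steel leaf that sticks out sideways (along the tray's y) past the plate's left edge. Raised, this point is about 40 mm above the bench; flat, 23 mm.
- leaf_3 (a joint): Angle of the shim tab of the far left corner above flat (rad): 0.34 to 0.42 raised at the start, 0 flat, where it meets a stop. The hinge runs along the tray's x, 98 mm from the tray's centre line and 20 mm above the bench. A stiff hinge: it takes about 5 N downward at the press point, swings down in an arc and stays where it is left; flat, its heel closes the gap under the plate at that corner.
- corner_4 (a point): Top of the plate at its far right corner, straight above that corner's foot, marked by a flush screw head; 40 mm above the bench while level. Pressing down here tests the corner: a sound corner stays put, the loose one starts to give at about 1 N and is fully down, 6 mm lower, at about 3 N; it springs back when released.
- tab_4 (a point): Press point on top of the shim tab of the far right corner (corner_4), 44 mm out from the tab's hinge and about 10 mm from the tab's free end. The tab is a 22 mm wide steel leaf that sticks out sideways (along the tray's y) past the plate's right edge. Raised, this point is about 40 mm above the bench; flat, 23 mm.
- leaf_4 (a joint): Angle of the shim tab of the far right corner above flat (rad): 0.34 to 0.42 raised at the start, 0 flat, where it meets a stop. The hinge runs along the tray's x, 98 mm from the tray's centre line and 20 mm above the bench. A stiff hinge: it takes about 5 N downward at the press point, swings down in an arc and stays where it is left; flat, its heel closes the gap under the plate at that corner.
- loose_foot (a joint): How far the one loose foot is pressed in (m): 0 at rest, 0.006 fully down. The four feet, 22 mm across, are hidden under the plate's corners and look alike; which corner the loose one stands under changes from run to run, and only pressing tells. Pressing the tab of its corner flat does not move it.
- boat: White weighing boat, 25 x 91 x 10 mm, loose on the middle of the plate; leave it there. Origin at the centre of its underside.
- jar: Small capped sample jar, 41 mm across, 63 mm high, standing on the bench to the left of the tray. Leave alone. Origin at the centre of its underside.
- marker: Marker pen, 16 x 138 mm, lying on the bench to the right of the tray. Leave alone. Origin at the centre of its underside.
Things that resemble listed ones, but are neither listed nor needed, are in the scene too. Of the things that look like the plate, the larger one is meant.

How it is judged:
By the outcome, as a careful person would: the job done as asked, in the order asked, and still so for the second after the job is handed in, with the robot touching nothing.
It also fails if it takes over 48 s, if anything falls off the work surface, if the arm or the gripper's body presses on something with over 40 N, if the wrist force passes 120 N, or if a joint passes its speed limit or range.

## Working session

There is one attempt and no reset: what is moved stays moved. The work goes in short steps, Python scripts to look and compute and a tool call to move; the robot and the scene stay as the last step left them, time stands still between calls to the robot, and variables do not carry over. Pictures are saved under pics/ and viewed, and the job is handed in when it is done.

Besides the shell and the picture viewer there is one more tool, called as name(argument=value, ...), one argument or row to a line, values as JSON. move_arm: Moves the arm, as the interface text tells. Its arguments: {"type":"object","properties":{"moves":{"type":"array"}},"required":["moves"]}

```bash
mkdir -p pics; python3 - <<'E'
from bench import arm
import cv2
o=arm.get_obs()
for k in ("time","qpos","position","tool_rot","ft_force","finger_gap"): print(k,o[k])
for c in ("side","top","wrist"):
    f=arm.grab_frame(c); cv2.imwrite(f"pics/{c}0.png",f["color"][:,:,::-1])
    print(c,f["fx"],f["fy"],f["cx"],f["cy"],f["R"],f["t"])
E
```

```text
time 0.0
qpos [-7.85125544e+01  1.04000873e+01  9.21305706e+01  1.70952727e-03
  7.75660973e+01 -1.18192092e+01]
position [ 0.22742755 -0.52754726  0.23783701]
tool_rot [[-9.18403042e-01 -3.07756053e-04  3.95646000e-01]
 [-3.95645942e-01  1.66067244e-03 -9.18401617e-01]
 [-3.74394750e-04 -9.99998574e-01 -1.64692905e-03]]
ft_force [ 0.00643036 -1.41946483 -0.2168397 ]
finger_gap 0.08835113513602222
side 459.68098325941236 459.68098325941236 319.83616366516316 242.7380734763351 [[-0.83744896 -0.54587705  0.0264098 ]
 [-0.23246021  0.31205791 -0.92118517]
 [ 0.49461246 -0.77758479 -0.38822727]] [0.41702711 0.15588485 0.88077049]
top 594.1014336516856 594.1014336516856 321.13260821974467 239.95801936424112 [[ 0.00405495 -0.99999013 -0.00181681]
 [-0.99692281 -0.00390026 -0.07829238]
 [ 0.07828453  0.00212869 -0.99692878]] [0.03123568 0.5085794  1.29273568]
wrist 371.64829954431775 371.64829954431775 318.7445682165479 243.81786222481915 [[ 3.95154158e-01 -9.18614782e-01 -2.69925514e-04]
 [-8.69435205e-01 -3.74093742e-01  3.22701559e-01]
 [-2.96539400e-01 -1.27282180e-01 -9.46500730e-01]] [-0.57381869 -0.04285622  0.39199128]
```

View pics/top0.png

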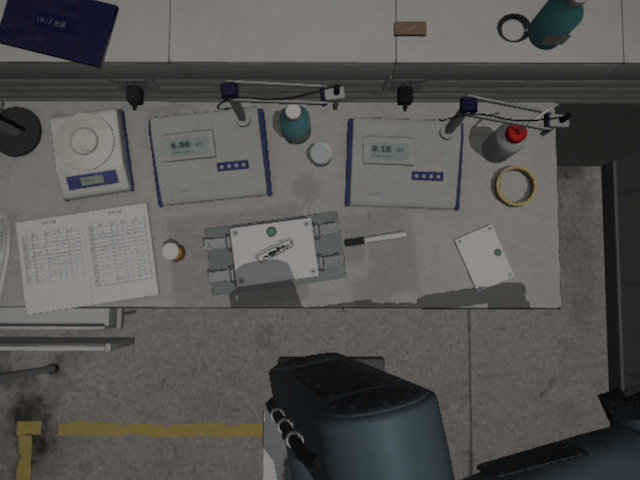

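View pics/side0.png

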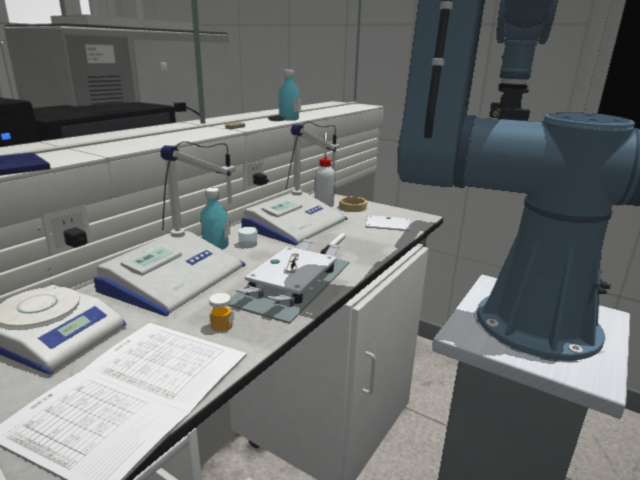

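The top view shows the tray and plate around (273,252), with the tabs at left (215,243) and (215,272) and at right (325,228) and (330,262). The jar is at (172,250), the pen at (375,239) and the small look-alike plate at (485,257). Next I'll zoom in and measure.

```bash
cat > h.py <<'E'
import numpy as np, cv2
from bench import arm
def ray(f,p):
    p=np.array(p,float)
    d=np.array([(p[0]-f["cx"])/f["fx"],(p[1]-f["cy"])/f["fy"],1.])
    R=np.array(f["R"]);t=np.array(f["t"])
    return -R.T@t, R.T@d
def at(f,p,z):
    c,d=ray(f,p); return c+d*(z-c[2])/d[2]
def proj(f,X):
    c=np.array(f["R"])@np.array(X,float)+np.array(f["t"])
    return [f["fx"]*c[0]/c[2]+f["cx"], f["fy"]*c[1]/c[2]+f["cy"]]
E
python3 - <<'E'
from h import *
f=arm.grab_frame("top")
im=f["color"][:,:,::-1]
cv2.imwrite("pics/topz.png",cv2.resize(im[200:310,190:360],None,fx=4.5,fy=4.5,interpolation=cv2.INTER_CUBIC))
for q,z in (("base",.006),("plate",.04),("boat",.045),("jar",.06),("marker",.01),("corner_1",.04),("tab_1",.04),("leaf_1",.03)):
    for r in arm.find_in("top",q)[:6]:
        print(q,round(r["confidence"],2),np.round(r["point"],1),at(f,r["point"],z).round(4))
for q,z in (("plate",.04),("base",.006)):
    for r in arm.outline_of("top",q)[:2]:
        m=r["pixels"].astype(np.uint8)
        c=max(cv2.findContours(m,0,1)[0],key=cv2.contourArea)
        rc=cv2.boxPoints(cv2.minAreaRect(c))
        P=np.array([at(f,p,z)[:2] for p in rc])
        print(q,r["confidence"],rc.round(1).tolist(),P.round(4).tolist(),np.linalg.norm(np.diff(P,axis=0),axis=1).round(3))
s=arm.grab_frame("side")
cv2.imwrite("pics/sidez.png",cv2.resize(s["color"][230:330,190:360,::-1],None,fx=4.5,fy=4.5,interpolation=cv2.INTER_CUBIC))
E
```

```text
base 0.29 [276.7 256.9] [0.4713 0.1322 0.006 ]
plate 0.91 [485.4 257.5] [ 0.4701 -0.3233  0.04  ]
plate 0.81 [275.6 256.4] [0.4707 0.1319 0.04  ]
plate 0.41 [177.1 253.5] [0.4761 0.3461 0.04  ]
boat 0.6 [328.5 260.5] [0.462  0.0171 0.045 ]
boat 0.57 [274.3 248.9] [0.4867 0.1345 0.045 ]
jar 0.84 [176.  251.9] [0.4785 0.3436 0.06  ]
jar 0.42 [329.7 261.6] [0.459  0.0147 0.06  ]
jar 0.3 [223.9 274.5] [0.4306 0.2403 0.06  ]
marker 0.74 [275.2 246.8] [0.4936 0.1354 0.01  ]
marker 0.67 [372.8 237.1] [ 0.5161 -0.0817  0.01  ]
corner_1 0.62 [279.2 258.2] [0.4668 0.1241 0.04  ]
corner_1 0.6 [486.2 257.5] [ 0.4701 -0.3251  0.04  ]
tab_1 0.71 [221.7 276.3] [0.4271 0.2483 0.04  ]
tab_1 0.65 [328.8 262.5] [0.4579 0.0164 0.04  ]
tab_1 0.57 [326.4 227.5] [0.5342 0.0219 0.04  ]
tab_1 0.55 [219.4 242. ] [0.5016 0.2546 0.04  ]
leaf_1 0.65 [325.2 228. ] [0.534  0.0244 0.03  ]
leaf_1 0.64 [219.7 242.3] [0.5016 0.2556 0.03  ]
leaf_1 0.56 [223.2 274.9] [0.4303 0.2467 0.03  ]
leaf_1 0.5 [324.8 261.4] [0.4607 0.025  0.03  ]
plate 0.75 [[453.0, 239.60000610351562], [491.79998779296875, 221.89999389648438], [516.0999755859375, 275.29998779296875], [477.29998779296875, 293.0]] [[0.5089, -0.2535], [0.5478, -0.3386], [0.4317, -0.389], [0.3934, -0.3044]] [0.094 0.127 0.093]
plate 0.65 [[228.8000030517578, 227.60000610351562], [311.0, 216.39999389648438], [319.1000061035156, 275.3999938964844], [236.8000030517578, 286.6000061035156]] [[0.5332, 0.2346], [0.5585, 0.0554], [0.43, 0.0373], [0.405, 0.2151]] [0.181 0.13  0.18 ]
base 0.97 [[200.89999389648438, 227.39999389648438], [337.3999938964844, 208.6999969482422], [346.8999938964844, 277.20001220703125], [210.3000030517578, 296.0]] [[0.5367, 0.3024], [0.5801, -0.003], [0.4267, -0.0242], [0.384, 0.2785]] [0.308 0.155 0.306]
```

View pics/topz.png

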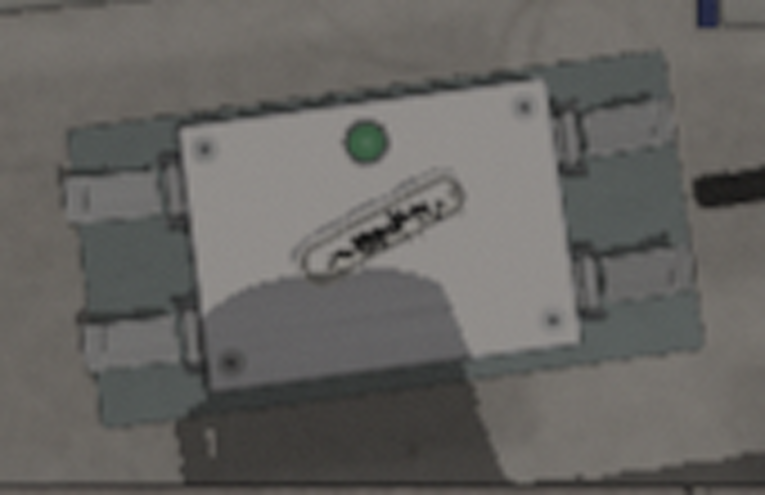

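View pics/sidez.png

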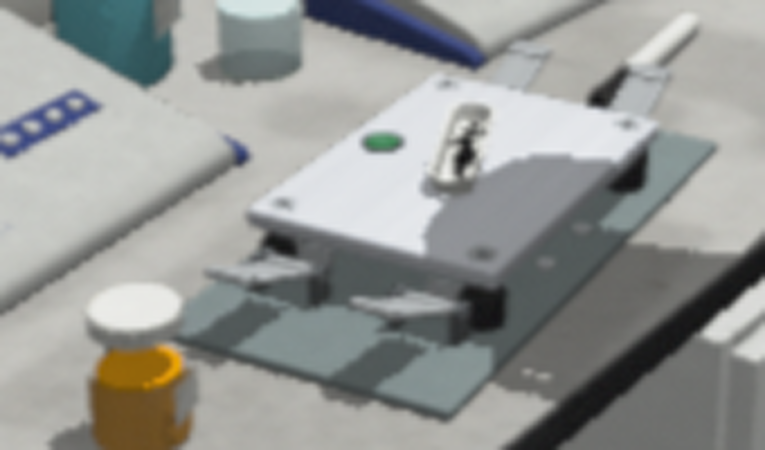

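```bash
python3 - <<'E'
from h import *
f=arm.grab_frame("top")
z=lambda p:(np.array(p)+.5)/4.5-.5+np.array([190,200])
sc={1:(231,362),2:(553,320),3:(204,149),4:(525,107)}
W={k:at(f,z(p),.04)[:2] for k,p in sc.items()}
for k in W: print(k,W[k].round(4))
C=np.mean(list(W.values()),axis=0)
ey=(W[1]-W[2]+W[3]-W[4]);yaw=np.arctan2(-ey[0],ey[1])
ex=(W[3]-W[1]+W[4]-W[2]);yaw2=np.arctan2(ex[1],ex[0])
print(C,np.degrees([yaw,yaw2]),np.linalg.norm(ey)/2,np.linalg.norm(ex)/2)
R=np.array([[np.cos(yaw),-np.sin(yaw)],[np.sin(yaw),np.cos(yaw)]])
for k in W: print(k,'local',(R.T@(W[k]-C)).round(4))
# tab free-end corners (zoom), height ~ .044
tb={1:[(83,320),(92,372)],3:[(62,170),(70,222)],2:[(683,240),(690,290)],4:[(658,97),(666,147)]}
for k,v in tb.items(): print(k,[(R.T@(at(f,z(p),.042)[:2]-C)).round(4).tolist() for p in v])
for q in ("tab_1",):
  for r in arm.outline_of("top",q):
    print(r["confidence"],(R.T@(at(f,r["point"],.036)[:2]-C)).round(4))
j=at(f,(172,250),.063);print('jar',j)
E
```

```text
1 [0.4191 0.2065]
2 [0.4399 0.0517]
3 [0.522 0.221]
4 [0.543  0.0658]
[0.48100271 0.13622548] [7.68547971 7.93096651] 0.1564439902325917 0.10393595315643156
1 local [-0.0519  0.0779]
2 local [-0.052  -0.0783]
3 local [0.0519 0.0786]
4 local [ 0.052  -0.0781]
1 [[-0.0227, 0.1458], [-0.0481, 0.1444]]
3 [[0.0505, 0.1475], [0.025, 0.1466]]
2 [[-0.022, -0.1454], [-0.0463, -0.1456]]
4 [[0.0483, -0.1426], [0.0237, -0.1432]]
0.68 [ 0.0415 -0.1245]
0.64 [-0.0373  0.1168]
0.6 [-0.0426 -0.1165]
0.52 [0.0359 0.115 ]
jar [0.48232016 0.35148588 0.063     ]
```

move_arm(
  moves=[
    [0, [0.02, 0.056, -0.01], [0, 0, -8]],
    [0, [0.02, 0.056, -0.01], [0, 0, -7.6]],
    [0, [0.02, 0.056, -0.01], [0, 0, 0]],
    [0, [0.02, 0.056, -0.01], [0, 0, 0]],
    [0, [0.02, 0.056, -0.01], [0, 0, 0]],
  ],
)

```text
time: 1.48
position: [0.3279, -0.2465, 0.1887]
tool_rot: [[-0.991, 0.001, 0.133], [-0.133, -0.001, -0.991], [-0.001, -1.0, 0.001]]
ft_force: [1.3, -0.7, 0.6]
finger_gap: 0.0401
```

move_arm(
  moves=[
    [0, [0.02, 0.056, -0.01], [0, 0, 0]],
    [0, [0.02, 0.056, -0.01], [0, 0, 0]],
    [0, [0.02, 0.056, -0.02], [0, 0, 0]],
    [0, [0.02, 0.056, -0.03], [0, 0, 0]],
    [0, [0.02, 0.05, -0.03], [0, 0, 0]],
  ],
)

```text
time: 2.1
position: [0.4273, 0.024, 0.0906]
tool_rot: [[-0.991, 0.003, 0.135], [-0.135, -0.001, -0.991], [-0.002, -1.0, 0.001]]
ft_force: [1.1, -0.1, 0.0]
finger_gap: 0.0006
```

move_arm(
  moves=[
    [0, [0, 0, 0], [0, 0, 0]],
    [0, [0, 0, 0], [0, 0, 0]],
  ],
)

```text
time: 2.35
position: [0.4263, 0.0222, 0.0909]
tool_rot: [[-0.991, -0.0, 0.135], [-0.135, -0.0, -0.991], [0.0, -1.0, 0.0]]
ft_force: [-0.1, -0.6, 0.5]
finger_gap: 0.0005
```

move_arm(
  moves=[
    [0, [0.0137, 0.0298, 0], [0, 0, 0]],
    [0, [0, 0, -0.03], [0, 0, 0]],
    [0, [0, 0, -0.016], [0, 0, 0]],
    [0, [0, 0, 0], [0, 0, 0]],
    [0, [0, 0, -0.002], [0, 0, 0]],
  ],
)

```text
time: 2.98
position: [0.4411, 0.0509, 0.0439]
tool_rot: [[-0.991, 0.003, 0.132], [-0.132, -0.0, -0.991], [-0.002, -1.0, 0.001]]
ft_force: [0.4, -1.0, -0.2]
finger_gap: 0.0002
```

```bash
python3 - <<'E'
from h import *
f=arm.grab_frame("wrist"); cv2.imwrite("pics/w1.png",f["color"][:,:,::-1])
f=arm.grab_frame("top"); cv2.imwrite("pics/t1.png",cv2.resize(f["color"][200:310,190:360,::-1],None,fx=4.5,fy=4.5,interpolation=cv2.INTER_CUBIC))
o=arm.get_obs();print(o["position"],o["ft_force"])
E
```

```text
[0.4407855  0.05130812 0.0436213 ] [ 0.08308684 -0.63893345  0.75550843]
```

View pics/w1.png

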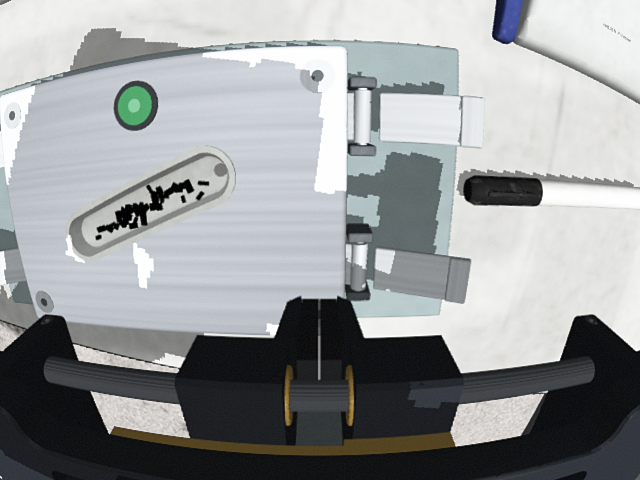

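View pics/t1.png

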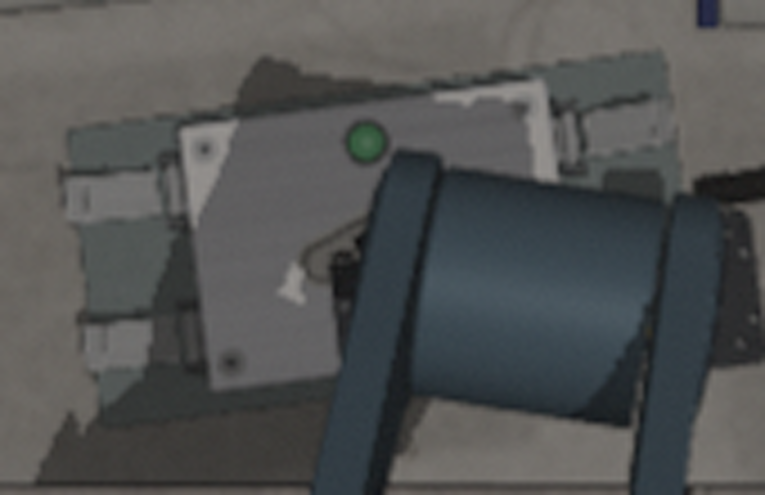

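The wrist view shows the fingertips at (320,330) over the near-right corner, clear of tab 2 (420,272) and the boat (150,205). I'll press gently.

move_arm(
  moves=[
    [0, [0, 0, -0.002], [0, 0, 0]],
    [0, [0, 0, -0.0015], [0, 0, 0]],
    [0, [0, 0, 0], [0, 0, 0]],
  ],
)

```text
time: 3.45
position: [0.4404, 0.0519, 0.0403]
tool_rot: [[-0.991, 0.0, 0.135], [-0.135, -0.001, -0.991], [-0.0, -1.0, 0.001]]
ft_force: [-4.4, -0.8, 14.6]
finger_gap: -0.0001
```

move_arm(
  moves=[
    [0, [0, 0, -0.001], [0, 0, 0]],
    [0, [0, 0, -0.001], [0, 0, 0]],
    [0, [0, 0, 0], [0, 0, 0]],
  ],
)

```text
time: 3.82
position: [0.4405, 0.0519, 0.0402]
tool_rot: [[-0.991, -0.0, 0.135], [-0.135, -0.001, -0.991], [0.0, -1.0, 0.001]]
ft_force: [-15.5, -0.8, 39.9]
finger_gap: 0.0003
```

move_arm(
  moves=[
    [0, [0, 0, 0.004], [0, 0, 0]],
    [0, [0, 0, 0.026], [0, 0, 0]],
    [0, [0.0515, 0.0069, 0], [0, 0, 0]],
    [0, [0.0515, 0.0069, 0], [0, 0, 0]],
    [0, [0, 0, -0.02], [0, 0, 0]],
  ],
)

```text
time: 4.45
position: [0.5484, 0.0658, 0.0491]
tool_rot: [[-0.991, 0.008, 0.135], [-0.135, -0.001, -0.991], [-0.008, -1.0, 0.002]]
ft_force: [-1.2, 0.7, 0.2]
finger_gap: 0.0006
```

move_arm(
  moves=[
    [0, [0, 0, -0.005], [0, 0, 0]],
    [0, [0, 0, 0], [0, 0, 0]],
    [0, [0, 0, 0], [0, 0, 0]],
  ],
)

```text
time: 4.82
position: [0.5427, 0.0658, 0.0426]
tool_rot: [[-0.991, 0.0, 0.134], [-0.134, -0.0, -0.991], [-0.0, -1.0, 0.0]]
ft_force: [-1.0, 0.6, -0.5]
finger_gap: 0.0005
```

```bash
python3 - <<'E'
from h import *
f=arm.grab_frame("wrist"); cv2.imwrite("pics/w2.png",f["color"][:,:,::-1])
f=arm.grab_frame("top"); cv2.imwrite("pics/t2.png",cv2.resize(f["color"][200:310,190:360,::-1],None,fx=4.5,fy=4.5,interpolation=cv2.INTER_CUBIC))
o=arm.get_obs();print(o["position"],o["ft_force"])
E
```

```text
[0.54295417 0.06578181 0.04271658] [ 0.90769991 -0.17230405 -0.37977629]
```

View pics/w2.png

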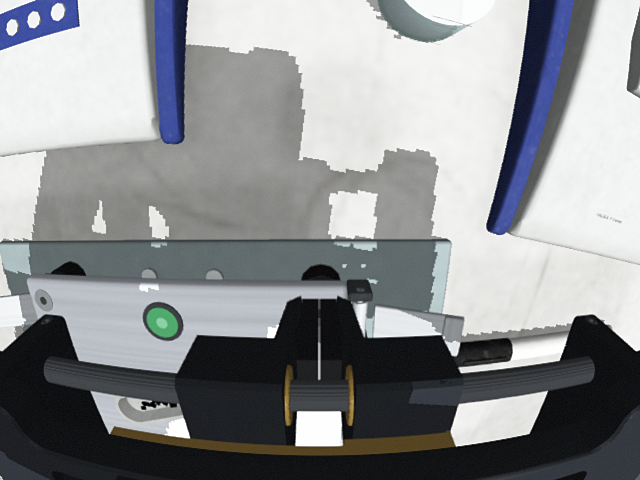

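View pics/t2.png

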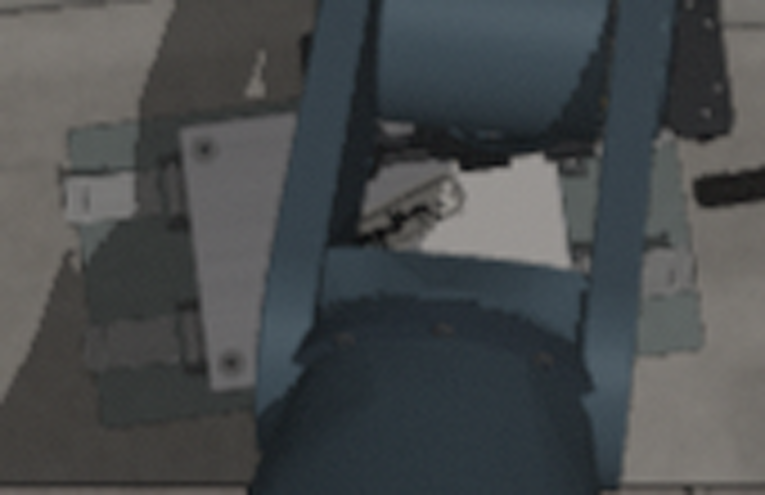

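Tips are over the far-right corner (320,310), and tab 4 (415,325) is clear. The plate hasn't moved, with screws still at (204,149) and (231,362) in the zoomed top view.

move_arm(
  moves=[
    [0, [0, 0, -0.002], [0, 0, 0]],
    [0, [0, 0, -0.0008], [0, 0, 0]],
    [0, [0, 0, 0], [0, 0, 0]],
  ],
)

```text
time: 5.3
position: [0.5432, 0.0658, 0.0404]
tool_rot: [[-0.991, 0.0, 0.134], [-0.134, -0.0, -0.991], [-0.0, -1.0, 0.0]]
ft_force: [-3.3, 0.5, 8.9]
finger_gap: 0.0004
```

Corner 4 is firm: 9 N at a height of 40.4 mm. Corner 3 is next.

move_arm(
  moves=[
    [0, [0, 0, 0.003], [0, 0, 0]],
    [0, [0, 0, 0.027], [0, 0, 0]],
    [0, [-0.007, 0.0518, 0], [0, 0, 0]],
    [0, [-0.007, 0.0518, 0], [0, 0, 0]],
    [0, [-0.007, 0.0518, 0], [0, 0, 0]],
  ],
)

```text
time: 5.92
position: [0.5217, 0.2226, 0.0695]
tool_rot: [[-0.991, 0.0, 0.133], [-0.133, 0.0, -0.991], [-0.0, -1.0, -0.0]]
ft_force: [0.6, -0.1, 0.4]
finger_gap: 0.0006
```

move_arm(
  moves=[
    [0, [0, 0, 0], [0, 0, 0]],
    [0, [0, 0, -0.02], [0, 0, 0]],
    [0, [0, 0, -0.007], [0, 0, 0]],
    [0, [0, 0, 0], [0, 0, 0]],
    [0, [0, 0, 0], [0, 0, 0]],
  ],
)

```text
time: 6.55
position: [0.5224, 0.2208, 0.0428]
tool_rot: [[-0.991, 0.001, 0.133], [-0.133, 0.0, -0.991], [-0.001, -1.0, 0.0]]
ft_force: [-0.8, -0.1, 1.0]
finger_gap: 0.0002
```

```bash
python3 - <<'E'
from h import *
f=arm.grab_frame("wrist"); cv2.imwrite("pics/w3.png",f["color"][:,:,::-1])
o=arm.get_obs();print(o["position"],o["ft_force"])
E
```

```text
[0.52253842 0.22091206 0.04293914] [ 0.12664544  0.11148343 -0.46442768]
```

View pics/w3.png

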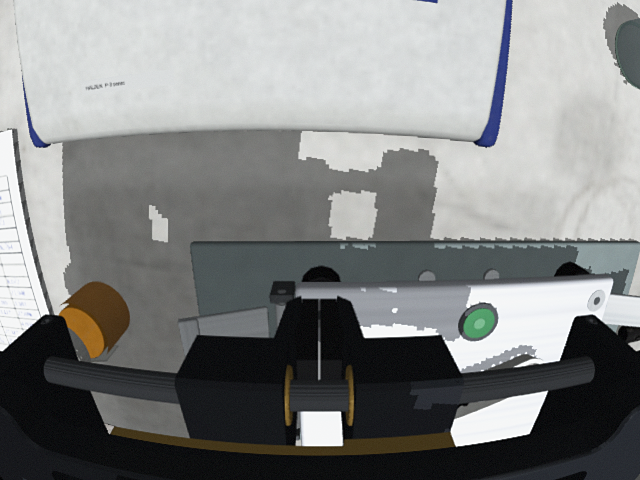

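Tips are over the far-left corner (320,305), clear of tab 3 (225,325) and the jar (95,320).

move_arm(
  moves=[
    [0, [0, 0, -0.002], [0, 0, 0]],
    [0, [0, 0, -0.001], [0, 0, 0]],
    [0, [0, 0, 0], [0, 0, 0]],
  ],
)

```text
time: 6.98
position: [0.5224, 0.2213, 0.0397]
tool_rot: [[-0.991, 0.001, 0.134], [-0.134, 0.0, -0.991], [-0.001, -1.0, 0.0]]
ft_force: [0.5, 0.1, 2.4]
finger_gap: 0.0007
```

move_arm(
  moves=[
    [0, [0, 0, -0.0015], [0, 0, 0]],
    [0, [0, 0, 0], [0, 0, 0]],
    [0, [0, 0, 0], [0, 0, 0]],
  ],
)

```text
time: 7.35
position: [0.5224, 0.2214, 0.0382]
tool_rot: [[-0.991, 0.001, 0.134], [-0.134, 0.0, -0.991], [-0.001, -1.0, -0.0]]
ft_force: [3.1, 0.6, 2.5]
finger_gap: 0.0004
```

Corner 3 gives. I'll press it to its stop.

move_arm(
  moves=[
    [0, [0, 0, -0.0015], [0, 0, 0]],
    [0, [0, 0, -0.0015], [0, 0, 0]],
    [0, [0, 0, 0], [0, 0, 0]],
  ],
)

```text
time: 7.72
position: [0.5226, 0.2215, 0.0352]
tool_rot: [[-0.991, 0.001, 0.134], [-0.134, 0.0, -0.991], [-0.001, -1.0, -0.0]]
ft_force: [2.6, 1.0, 5.4]
finger_gap: 0.0005
```

move_arm(
  moves=[
    [0, [0, 0, -0.001], [0, 0, 0]],
    [0, [0, 0, 0], [0, 0, 0]],
  ],
)

```text
time: 7.98
position: [0.5227, 0.2215, 0.0349]
tool_rot: [[-0.991, 0.001, 0.134], [-0.134, 0.0, -0.991], [-0.001, -1.0, -0.0]]
ft_force: [0.4, 0.4, 10.1]
finger_gap: 0.0002
```

move_arm(
  moves=[
    [0, [0, 0, -0.0008], [0, 0, 0]],
    [0, [0, 0, 0], [0, 0, 0]],
    [0, [0, 0, 0], [0, 0, 0]],
  ],
)

```text
time: 8.35
position: [0.5228, 0.2215, 0.0347]
tool_rot: [[-0.991, 0.002, 0.134], [-0.134, 0.0, -0.991], [-0.002, -1.0, -0.0]]
ft_force: [-2.0, 0.4, 15.6]
finger_gap: 0.0003
```

```bash
python3 - <<'E'
from h import *
f=arm.grab_frame("side"); cv2.imwrite("pics/s3.png",cv2.resize(f["color"][200:350,170:360,::-1],None,fx=4,fy=4,interpolation=cv2.INTER_CUBIC))
o=arm.get_obs();print(o["position"],o["ft_force"])
E
```

```text
[0.52276376 0.22154816 0.03471614] [-1.82341237  0.41046659 15.24973969]
```

View pics/s3.png

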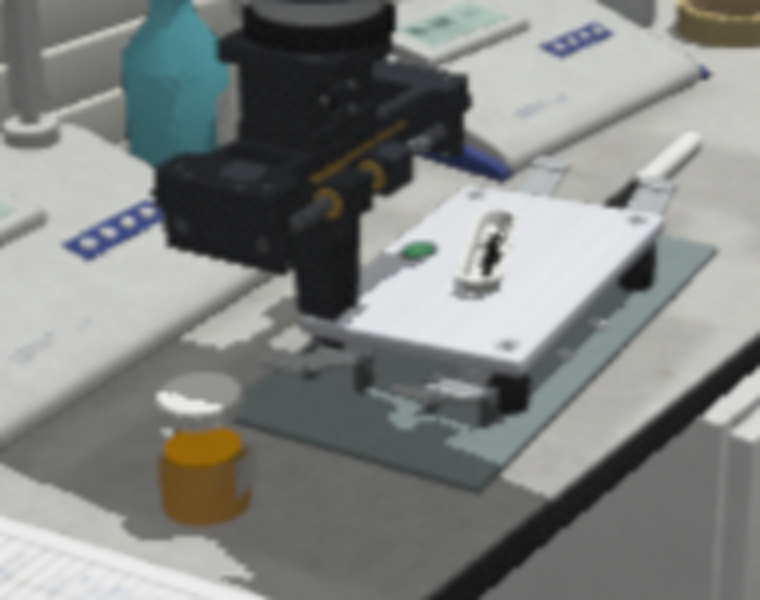

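The corner is at its stop: force rises to 15 N with almost no motion at 34.7 mm. The side view shows the plate tilted at the far-left corner, (330,325) in the crop. I'll release it and go over tab 3.

move_arm(
  moves=[
    [0, [0, 0, 0.002], [0, 0, 0]],
    [0, [0, 0, 0.003], [0, 0, 0]],
    [0, [0, 0, 0.005], [0, 0, 0]],
    [0, [0, 0, 0.026], [0, 0, 0]],
    [0, [-0.0115, 0.029, 0], [0, 0, 0]],
  ],
)

```text
time: 9.02
position: [0.5113, 0.2494, 0.0702]
tool_rot: [[-0.991, 0.001, 0.131], [-0.131, -0.0, -0.991], [-0.001, -1.0, 0.0]]
ft_force: [0.4, 0.0, -0.2]
finger_gap: 0.0003
```

move_arm(
  moves=[
    [0, [-0.012, 0.029, 0], [0, 0, 0]],
    [0, [0, 0, -0.01], [0, 0, 0]],
    [0, [0, 0, 0], [0, 0, 0]],
    [0, [0, 0, 0], [0, 0, 0]],
  ],
)

```text
time: 9.52
position: [0.4983, 0.2783, 0.0585]
tool_rot: [[-0.991, -0.001, 0.133], [-0.133, -0.001, -0.991], [0.001, -1.0, 0.0]]
ft_force: [0.0, 0.4, 0.2]
finger_gap: 0.0002
```

```bash
python3 - <<'E'
from h import *
f=arm.grab_frame("wrist"); cv2.imwrite("pics/w4.png",f["color"][:,:,::-1])
f=arm.grab_frame("side"); cv2.imwrite("pics/s4.png",cv2.resize(f["color"][200:350,170:360,::-1],None,fx=4,fy=4,interpolation=cv2.INTER_CUBIC))
o=arm.get_obs();print(o["position"],o["ft_force"])
E
```

```text
[0.49875284 0.27850279 0.05898602] [0.72808046 0.5738119  0.04840001]
```

View pics/w4.png

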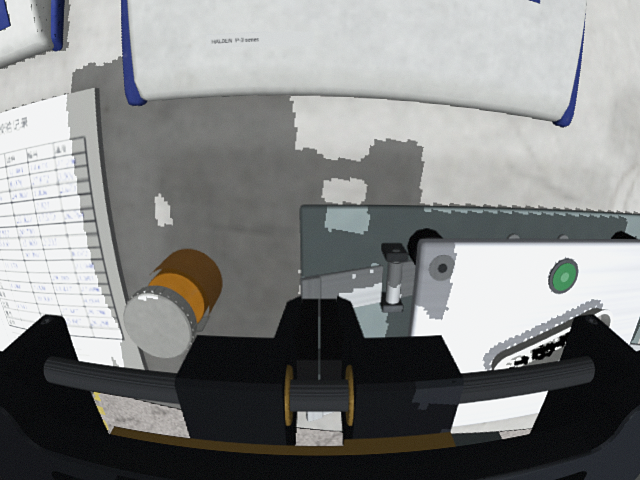

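View pics/s4.png

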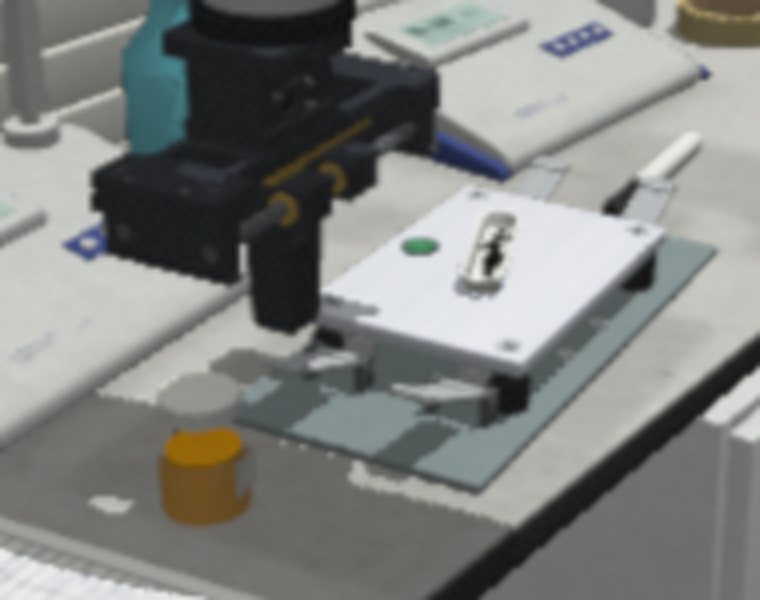

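Tips are over tab 3 at (325,300) in the wrist view. The plate has sprung back level and the jar (160,325) is clear of the fingers. Descending.

move_arm(
  moves=[
    [0, [0, 0, -0.01], [0, 0, 0]],
    [0, [0, 0, -0.004], [0, 0, 0]],
    [0, [0, 0, -0.003], [0, 0, 0]],
    [0, [0, 0, -0.003], [0, 0, 0]],
    [0, [0, 0, 0], [0, 0, 0]],
  ],
)

```text
time: 10.25
position: [0.4983, 0.2797, 0.0391]
tool_rot: [[-0.991, 0.0, 0.134], [-0.134, 0.001, -0.991], [-0.0, -1.0, -0.001]]
ft_force: [-1.9, 0.3, 2.7]
finger_gap: 0.0008
```

move_arm(
  moves=[
    [0, [0, 0, -0.003], [0, 0, 0]],
    [0, [0, 0, -0.003], [0, 0, 0]],
    [0, [0, 0, -0.003], [0, 0, 0]],
    [0, [0, 0, -0.003], [0, 0, 0]],
    [0, [0, 0, 0], [0, 0, 0]],
  ],
)

```text
time: 10.88
position: [0.4986, 0.279, 0.0268]
tool_rot: [[-0.991, 0.0, 0.134], [-0.134, -0.0, -0.991], [-0.0, -1.0, 0.0]]
ft_force: [0.9, 1.8, 1.6]
finger_gap: 0.0004
```

move_arm(
  moves=[
    [0, [0, 0, -0.002], [0, 0, 0]],
    [0, [0, 0, -0.0015], [0, 0, 0]],
    [0, [0, 0, 0], [0, 0, 0]],
  ],
)

```text
time: 11.25
position: [0.4985, 0.2792, 0.0234]
tool_rot: [[-0.991, 0.0, 0.134], [-0.134, -0.0, -0.991], [-0.0, -1.0, 0.0]]
ft_force: [1.1, 2.1, 3.2]
finger_gap: 0.0005
```

move_arm(
  moves=[
    [0, [0, 0, -0.001], [0, 0, 0]],
    [0, [0, 0, 0], [0, 0, 0]],
  ],
)

```text
time: 11.5
position: [0.4986, 0.2793, 0.0231]
tool_rot: [[-0.991, 0.0, 0.134], [-0.134, -0.0, -0.991], [-0.0, -1.0, 0.0]]
ft_force: [-1.4, 0.9, 8.9]
finger_gap: 0.0004
```

move_arm(
  moves=[
    [0, [0, 0, -0.001], [0, 0, 0]],
    [0, [0, 0, -0.0005], [0, 0, 0]],
    [0, [0, 0, 0], [0, 0, 0]],
  ],
)

```text
time: 11.88
position: [0.4988, 0.2793, 0.0226]
tool_rot: [[-0.991, 0.0, 0.134], [-0.134, -0.0, -0.991], [-0.0, -1.0, 0.0]]
ft_force: [-4.4, -1.1, 16.9]
finger_gap: 0.0002
```

It's at the stop: 17 N at 22.6 mm. I'll lift straight up and clear the view.

move_arm(
  moves=[
    [0, [0, 0, 0.002], [0, 0, 0]],
    [0, [0, 0, 0.02], [0, 0, 0]],
    [0, [0, 0, 0.05], [0, 0, 0]],
    [0, [0, 0, 0.06], [0, 0, 0]],
    [0, [-0.04, 0, 0.04], [0, 0, 0]],
  ],
)

```text
time: 12.5
position: [0.4604, 0.279, 0.197]
tool_rot: [[-0.991, 0.004, 0.133], [-0.133, 0.001, -0.991], [-0.005, -1.0, -0.0]]
ft_force: [1.1, 0.6, 0.5]
finger_gap: 0.0004
```

move_arm(
  moves=[
    [0, [-0.05, -0.02, 0.03], [0, 0, 0]],
    [0, [-0.04, -0.04, 0], [0, 0, 0]],
    [0, [0, 0, 0], [0, 0, 0]],
    [0, [0, 0, 0], [0, 0, 0]],
  ],
)

```text
time: 13.0
position: [0.3689, 0.2192, 0.2239]
tool_rot: [[-0.991, 0.002, 0.134], [-0.134, 0.0, -0.991], [-0.002, -1.0, -0.0]]
ft_force: [0.5, -0.1, 0.3]
finger_gap: 0.0005
```

```bash
python3 - <<'E'
from h import *
for c in ("side","top","wrist"):
    f=arm.grab_frame(c); im=f["color"][:,:,::-1]
    if c=="side": im=cv2.resize(im[200:350,170:360],None,fx=4,fy=4,interpolation=cv2.INTER_CUBIC)
    if c=="top": im=cv2.resize(im[200:310,190:360],None,fx=4.5,fy=4.5,interpolation=cv2.INTER_CUBIC)
    cv2.imwrite(f"pics/{c}5.png",im)
o=arm.get_obs();print(o["position"],o["ft_force"])
E
```

```text
[0.36925337 0.21960127 0.22322103] [ 0.06927597  0.59803838 -0.12673873]
```

View pics/side5.png

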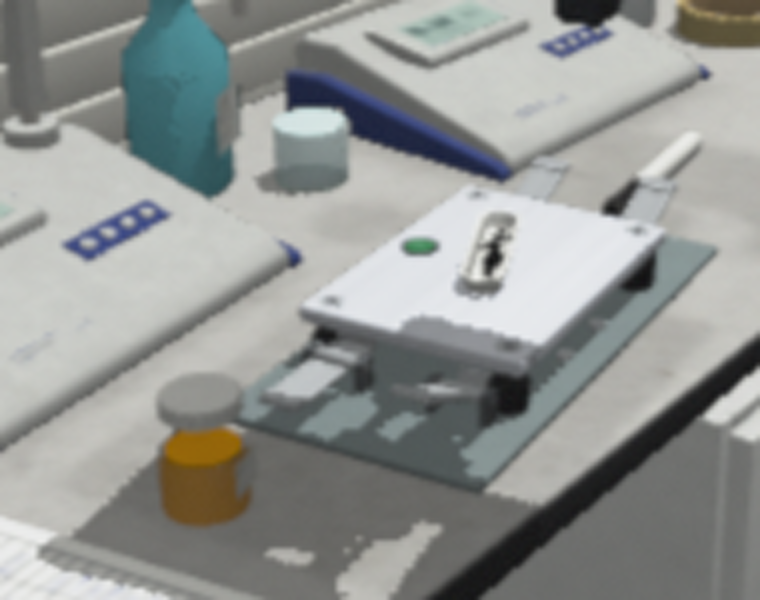

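View pics/top5.png

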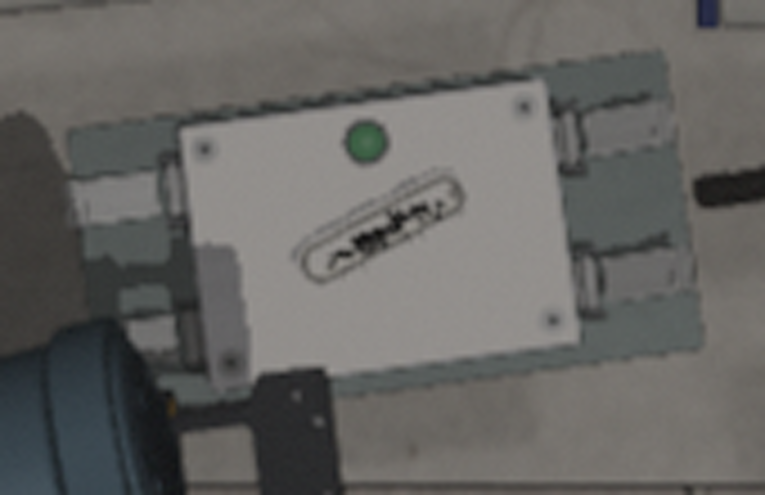

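View pics/wrist5.png

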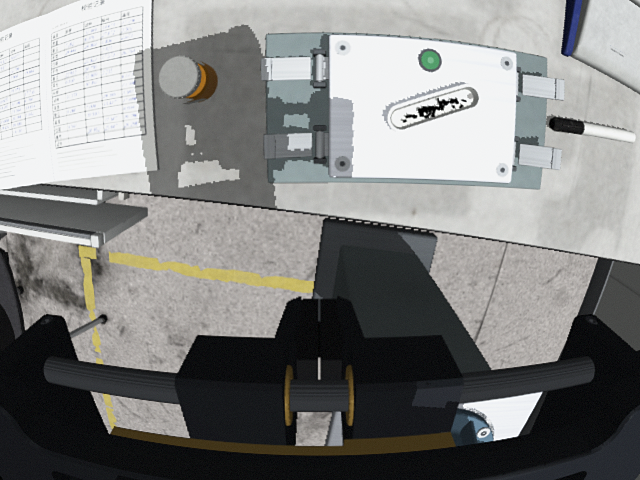

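The side view shows tab 3 flat on its stop (305,378) and tab 1 still raised (440,388). In the top view the right-hand tabs are raised as before. The screws at (204,149), (525,107) and (553,320), the boat and the pen are at their starting pixels, and the jar hasn't moved between the side views. Handing in.

```bash
python3 -c "
from bench import arm
print(arm.finish_job())"
```

```text
the job is handed in; nothing more can be done
None
```

The loose corner is the far left one (corner_3). I pressed it all the way down and then pressed its tab (tab_3) flat. I handed in after about 13 s, with the arm clear of everything.

- **Sound corners:** Near right (corner_2) and far right (corner_4) both stayed put at about 40 mm. I pressed corner_2 harder than intended, reaching about 40 N at the fingertips. The pictures show no shift of the plate from it.
- **Loose corner:** Corner_3 gave at about 2.4 N and stopped hard at 34.7 mm, with 15 N and almost no further motion. That reads as about 5.6 mm of travel rather than the nominal 6. The difference fits the flat fingertips resting on the inner side of the tilted plate, so I take it as fully down. It sprang back level when released.
- **Tab:** Tab_3 met its stop at about 22.6 mm with 17 N, and the later pictures show it flat.
- **Not tested:** I did not press corner_1, because the loose corner had already been found.
- **Last pictures:** The other three tabs are raised, and the plate, boat, jar and pen show no visible movement. No check failed.

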